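# Clear the cover plate and slide the parts tray home

## Task

The aluminium cover plate leaning on the front of the grey rack blocks its empty bottom slot. First take the cover plate away and lean it, steeply, against the dark angle plate on the bench without letting it fall flat; then slide the loaded steel tray, handle outwards, into the rack's bottom slot until it is fully home, with both parts still in it. Leave the oil can, the jar and the end cap where they stand.

Things in the scene. Friction and masses are not known exactly. Their poses are not given: they have to be found in the camera images.
- cover: Loose flat aluminium plate, 8 thick (x) x 110 wide (y) x 190 mm long (z), 0.45 kg, bolt holes along its long edges. Starts 22 degrees off vertical, short edge on the bench, leaning on the front edge of the rack's roof. Origin: centre of its lower short edge; x is normal to its face (towards the rack at the start), z up its length.
- cover_top (a point): Centre of the cover plate's upper short edge, 190 mm along its z. The top 50 mm stand above the rack's roof at the start and can be pinched across the 8 mm thickness, with the tool tilted along the lean.
- rack: Fixed grey steel rack, 158 deep x 120 wide x 125 mm high. Origin on the bench, centre of the slot; x points into the slot. Bottom slot: floor is the bench, 108 mm wide, mouth at x = -65, back stop at x = +65 mm; shelf underside 63 mm up; a 10 mm wide lip along each cheek, underside 38 mm up, runs over the tray's rims. Tray is home when its origin and x axis match the rack's.
- rack_mouth (a point): Centre of the slot's mouth, at bench level, in the plane of the rack's front. Two lead-in flares, 34 mm high, stand out 18 mm in front of it and widen the way in to about 124 mm. The roof, 5 mm thick, top 125 mm up, also overhangs the mouth by 18 mm (an eave); the cover leans on its front edge.
- tray: Loose open steel tray, 130 long (x) x 100 wide (y) x 30 mm high, walls and floor 3 mm, 0.25 kg empty, flat on the bench. Origin: centre of its underside; +x is the end that enters the rack first. Too end-heavy to be carried by its handle: slide it along the bench.
- tray_grip (a point): Grip point in the tray's handle, at x = -93, y = 0, z = 40 mm of the tray. The handle is a black upright fin on the -x end, 14 mm thick (y), from x = -65 to -115 mm, 21 to 51 mm above the bench. Once the tray is home the fin sticks out 50 mm in front of the rack, partly under the roof's eave, so the tool must lean back.
- hub: Loose dark steel flanged hub lying in the tray: flange 60 mm diameter x 10 mm, boss 34 mm diameter, 40 mm high in all, 0.16 kg. Origin: centre of its underside.
- bearing: Loose steel ring in the tray, 48 mm outside, 24 mm inside diameter, 16 mm high, 0.08 kg. Origin: centre of its underside.
- angle_plate: Fixed dark steel angle plate, footprint 90 (x) x 120 mm (y). Its upright wall, 12 mm thick, 120 mm wide and 125 mm high, has its plain front face at x = -45 mm, looking along -x; behind it are a 12 mm thick base and two ribs. Origin: centre of its underside.
- angle_face_top (a point): Middle of the top edge of the angle plate's plain front face.
- oil_can: Bystander: steel oil bottle with black cap, 48 mm diameter, 125 mm high; origin at its underside.
- jar: Bystander: amber glass jar, 56 mm diameter, 85 mm high; origin at its underside.
- end_cap: Bystander: aluminium gearbox end cap standing on the rack's roof, behind the cover plate: 60 mm diameter flange, 26 mm high; origin at its underside.
Things that resemble listed ones, but are neither listed nor needed, are in the scene too. Leave any red or turquoise look-alike of the rack alone. Several things have the shape of the cover; the one meant has the colours described above.

How it is judged (in metres and radians):
On the way, in this order (a step that is already met when the one before it is completed fails the run):
1. the cover plate leans on the angle plate, released ((angle between cover's own x axis and vertical between 0.85 and 1.46 rad or angle between cover's own x axis and vertical between 1.68 and 2.29 rad) and contact force between cover and angle_plate above 0.08 N and contact force between cover and the fingers below 0.05 N and linear speed of cover below 0.02 m/s and height (world z) of each of cover_top, cover below 0.2 m), for 0.2 s.
2. the loaded tray is fully home in the rack's bottom slot (x of tray in the frame of rack between -0.007 and 0.006 m and y of tray in the frame of rack between -0.007 and 0.007 m and angle between the x axis of tray and the x axis of rack, either way round below 0.08 rad and angle between tray's own z axis and vertical below 0.06 rad and linear speed of tray below 0.02 m/s and x of hub in the frame of tray between -0.063 and 0.063 m and y of hub in the frame of tray between -0.048 and 0.048 m and z of hub in the frame of tray between -0.003 and 0.05 m and x of bearing in the frame of tray between -0.063 and 0.063 m and y of bearing in the frame of tray between -0.048 and 0.048 m and z of bearing in the frame of tray between -0.003 and 0.05 m), for 0.2 s.
At the end, for the whole second after the job is handed in: The cover plate leans at rest against the angle plate (touching it, 6.5 to 41 degrees from vertical, its edges below 200 mm), let go; the tray lies flat in the rack's bottom slot within 7 mm of fully home and 7 mm sideways, aligned within 4.5 degrees, with the hub and the bearing ring still in it (all of step 1 and all of step 2).
It fails at once if a bystander (oil can, jar or end cap) moved more than 30 mm (distance of any of oil_can, jar, end_cap from where it was at the start of the episode above 0.03 m).
It fails at once if the cover plate falls or is laid flat (angle between cover's own x axis and vertical below 0.3 rad or angle between cover's own x axis and vertical above 2.84 rad).
It also fails if it takes over 72 s, if anything falls off the work surface, if the arm or the gripper's body presses on something with over 40 N, if the wrist force passes 120 N, or if a joint passes its speed limit or range.

## Robot

A 7-joint arm with a two-finger parallel gripper is mounted at the origin on the work surface. World frame = base frame: x ahead of the robot, y to its left, z up, the work surface at z = 0. Lengths are in m, angles in degrees, forces in N, time in s.
With the tool pointing down it reaches from about 0.425 to 0.95 m from the base axis. Payload 16.7 kg.
Tool frame: the origin (TCP) lies at the very end of the fingers, on their centre line; the grasp point (between the pads) lies 19 mm behind it (manip.grip_depth is the distance from the TCP to the grasp point, in m); z points along the fingers, y is the line along which they close (so a half turn about z gives the same grasp; the last joint's range is limited). The gripper opens to 94 mm and grips with 3 to 60 N. Pads are 16 mm wide; open, the fingers measure 119 mm over their backs; the gripper's body (75 mm by 177 mm) begins 78 mm behind the grasp point.
Start: joints at [60.189, 24.414, 4.234, 92.017, -1.954, 63.644, -3.845], TCP at [0.245, -0.629, 0.205] pointing down, gripper open.
Joint ranges: [-163.25, 163.25], [-28.42, 122.38], [-70.27, 78.77], [12.13, 141.07], [-58.53, 238.53], [9.26, 117.41], [-156.51, 156.51]. Speed limits (degrees/s): [108.29, 108.29, 136.94, 136.94, 172.46, 172.46, 172.46].

## Interface

Orientations are given as [roll, pitch, yaw] about the fixed x, y, z axes, in that order (R = Rz(yaw) Ry(pitch) Rx(roll)).
In Python, from station import readout, vision, manip gives the robot as it stands. The module is installed in compiled form; this text tells all that it offers.
- The arm moves only by the tool drive_tool, never from a script. Its argument "moves" is one flat list of numbers, 5 for each row, row after row: the shift along the tool's x, y, z in m, then the turn about the tool's z in rad, then the closure, from -1 (fully open) to 1 (shut). In form: [dx, dy, dz, roll, grip, dx, dy, dz, roll, grip, ...]. A call has 1 to 20 rows; each row shifts and turns the commanded pose from where the row before left it, along the tool's axes as they then stand; what a row does not reach is not made up. A row lasts 1/8 s, in which the tool goes at most 62.5 mm and 10.7 degrees, less where a joint would pass 70% of its speed; a pose out of reach is approached as far as the arm can. A call with a gripper value outside its range is refused whole. The fingers move at their own pace and stop on an object; "grip_force" is the grip in N (left out, the last holds). Time passes only in rows, so rows that do not move let the fingers close. It gives the time, the measured TCP pose, the force, the opening and the grip force at its end, in the units of the state.
- readout.sense(): the state, without advancing time (a new reading comes with each control period).
- vision.snapshot(name): name is "side" or "top"; returns the picture (480x640x3 uint8, red, green, blue); there is no depth.
- vision.get_calibration(name): a dict with "fx", "fy", "cx", "cy" (pixels), "D" ([k1, k2, p1, p2, k3] as OpenCV has them; the pictures are not rectified), "rvec" (rotation vector, rad) and "tvec" (3), from world to camera coordinates, as OpenCV has them. Camera axes: x right, y down, z forward; pixel columns grow to the right and rows downward; lengths in m; the calibration is good to about 2 mm. A picture is of the moment at which its call begins. get_calibration takes no time and is no camera call.
- manip.sign_off(): hands the job in; it is judged then, once.
The state is a dict: "clock": time; "joints": joint angles; "joint_vel": joint speeds; "joint_efforts": joint torques, N m; "position": TCP position; "eef_rot": TCP orientation; "wrist_force": force on the tool from outside, world axes, zero at the start; "torque": the same for the moment, N m; "gripper_width": opening from 0.0 (shut) to 1.0 (fully open); "grasp_force": force on a finger pad.
Only numpy, scipy, OpenCV 4.12 (cv2) and the standard library are available. Lean on these libraries where they do the work, as an engineer would, in place of code of your own. Each camera call takes 0.05 s, during which the arm holds its last target. There are 200 camera calls.

## Working session

There is one attempt and no reset: what is moved stays moved. The work goes in short steps, Python scripts to look and compute and a tool call to move; the robot and the scene stay as the last step left them, time stands still between calls to the robot, and variables do not carry over. Pictures are saved under pics/ and viewed, at most 10 in all, crops included, and the job is handed in when it is done.

Besides the shell and the picture viewer there is one more tool, called by a JSON object that holds its "api" and its "payload". drive_tool: Moves the arm, as the interface text tells. Its arguments: {"type":"object","properties":{"moves":{"type":"array"},"grip_force":{"type":"number"}},"required":["moves"]}

```bash
mkdir -p pics; ls; python3 - <<'E'
from station import readout, vision, manip
import cv2
print(readout.sense())
print(manip.grip_depth)
for n in("top","side"):
    cv2.imwrite(f"pics/{n}0.png",vision.snapshot(n)[:,:,::-1]); print(vision.get_calibration(n))
E
```

```text
pics
{'clock': 0.0, 'joints': array([60.19038049, 24.44942754,  4.230358  , 92.05126522, -1.95276369,
       63.64482295, -3.84607502]), 'joint_vel': array([ 0.04237568, -0.0161923 , -0.03127377, -0.01727402,  0.04335662,
        0.05515667,  0.10593403]), 'joint_efforts': array([ 2.28676872e-03, -9.35809708e+01,  3.66584815e+00, -4.54183960e+01,
       -4.92485636e-02,  2.02039559e-02,  9.18241585e-05]), 'position': array([ 0.24439537, -0.62873129,  0.20478524]), 'eef_rot': array([-1.79926840e+02,  5.89146829e-03,  2.12419308e+01]), 'wrist_force': array([ 0.52326257, -0.09200869,  0.45289532]), 'torque': array([0.01645483, 0.03662271, 0.0111334 ]), 'grasp_force': 0.0, 'gripper_width': 1.0015823915827433}
0.0188
{'fx': 565.8083794140485, 'fy': 565.8083794140485, 'cx': 307.9549676708276, 'cy': 238.39146984265142, 'D': array([-0.15925899,  0.        ,  0.        ,  0.        ,  0.        ]), 'rvec': array([ 2.14014248, -2.09285211,  0.21190743]), 'tvec': array([0.06385911, 0.57916576, 1.29458836])}
{'fx': 510.53742365089454, 'fy': 510.53742365089454, 'cx': 317.58548609399725, 'cy': 240.59086256851717, 'D': array([-0.12258503,  0.        ,  0.        ,  0.        ,  0.        ]), 'rvec': array([ 0.71788559, -2.56704679,  1.15688668]), 'tvec': array([0.49477939, 0.23780141, 1.02732573])}
```

View pics/top0.png

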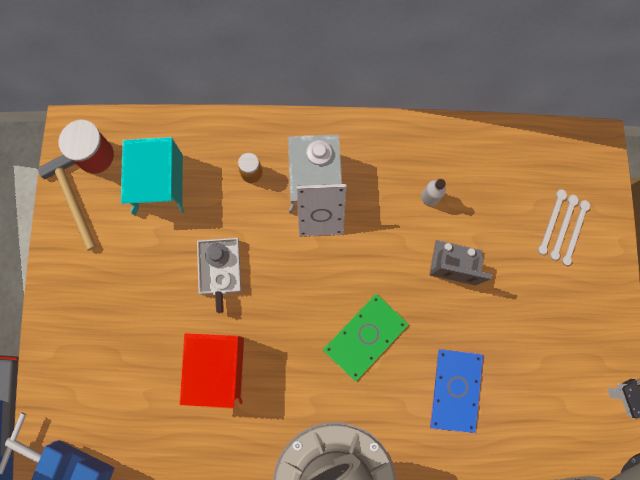

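View pics/side0.png

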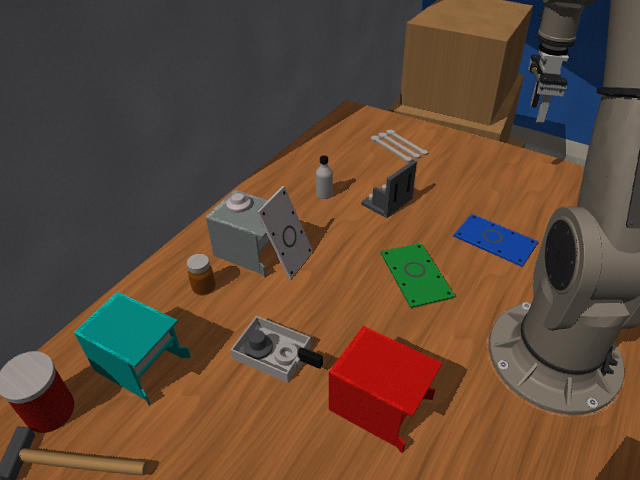

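The top view shows the rack at about (315,165) with the cover leaning at (321,210). The loaded tray is at (219,268) with its handle down to (219,311), and the angle plate is at (460,262). The drive has no tilt axis, so I plan to work with a vertical tool. Next I'll measure and zoom in.

```bash
cat > h.py <<'E'
import cv2, numpy as np
from station import vision, readout
def ray(n,uv):
    c=vision.get_calibration(n); K=np.array([[c['fx'],0,c['cx']],[0,c['fy'],c['cy']],[0,0,1]])
    p=cv2.undistortPoints(np.array(uv,float).reshape(-1,1,2),K,c['D'])[:,0]
    R=cv2.Rodrigues(c['rvec'])[0]; o=-R.T@c['tvec']
    return o,np.c_[p,np.ones(len(p))]@R
def onz(n,uv,z):
    o,d=ray(n,uv); return o+d*((z-o[2])/d[:,2])[:,None]
def proj(n,P):
    c=vision.get_calibration(n); K=np.array([[c['fx'],0,c['cx']],[0,c['fy'],c['cy']],[0,0,1]])
    return cv2.projectPoints(np.array(P,float).reshape(-1,3),c['rvec'],c['tvec'],K,c['D'])[0][:,0]
E
python3 - <<'E'
from h import *
t=cv2.imread('pics/top0.png'); s=cv2.imread('pics/side0.png')
a=cv2.resize(t[120:320,190:350],None,fx=2.5,fy=2.5,interpolation=3)  # tray+rack
b=cv2.resize(t[225:300,420:500],None,fx=5,fy=5,interpolation=3)
c=cv2.resize(s[150:225,350:430],None,fx=5,fy=5,interpolation=3)
out=np.zeros((750,800,3),np.uint8)[:600]
out[:500,:400]=a; out[:300,400:]=b[:300]; out[300:600,400:]=c[:300]
cv2.imwrite('pics/z1.png',out)
for n in('top','side'): print(n,ray(n,[[320,240]])[0])
E
```

```text
top [0.30974093 0.07403965 1.38349148]
side [0.09041433 0.77755601 0.86254636]
```

View pics/z1.png

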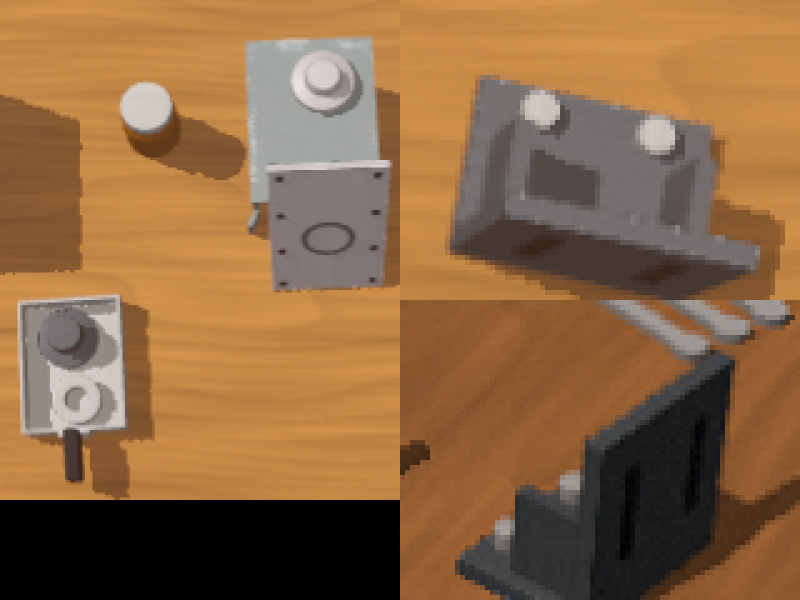

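```bash
python3 - <<'E'
from h import *
A=lambda L:[(190+x/2.5-.3,120+y/2.5-.3) for x,y in L]
B=lambda L:[(420+(x-400)/5-.4,225+y/5-.4) for x,y in L]
C=lambda L:[(350+(x-400)/5-.4,150+(y-300)/5-.4) for x,y in L]
np.set_printoptions(precision=4,suppress=True)
f=lambda n,uv,z,m:print(m,*onz(n,uv,z)[:,:2])
f('top',A([(267,168),(390,162)]),.178,'covtop L R')
f('top',A([(275,291),(384,287)]),0,'covbot L R')
f('top',A([(246,41),(372,38),(250,202)]),.125,'roof BL BR FL')
f('top',A([(323,76)]),.151,'endcap')
f('top',A([(19,301),(119,296),(23,433),(127,428)]),.03,'tray')
f('top',A([(73,481),(72,430)]),.051,'fin')
f('top',B([(508,216),(755,265)]),.125,'wall front top L R')
f('top',B([(508,205),(757,245)]),.125,'wall back top L R')
f('top',B([(450,250)]),0,'wall front bottom L')
f('side',C([(587,440),(733,360),(594,447)]),.125,'side wall top near, far')
print(proj('top',[[.6,-.25,.125],[.6,-.25,0]]))
E
```

```text
covtop L R [0.6692 0.1045] [ 0.6773 -0.0046]
covbot L R [0.5947 0.0976] [ 0.6012 -0.0112]
roof BL BR FL [0.8101 0.1291] [0.8159 0.0098] [0.6521 0.1206]
endcap [0.7668 0.056 ]
tray [0.5728 0.3481] [0.58   0.2496] [0.4433 0.3367] [0.4508 0.2361]
fin [0.3971 0.2826] [0.4454 0.2859]
wall front top L R [ 0.5028 -0.227 ] [ 0.4822 -0.3417]
wall back top L R [ 0.5079 -0.2271] [ 0.4915 -0.343 ]
wall front bottom L [ 0.5044 -0.2272]
side wall top near, far [ 0.5134 -0.2318] [ 0.4791 -0.3408] [ 0.5076 -0.2279]
[[450.0124 226.2317]
 [437.8093 237.0951]]
```

Measurements, each checked against the given sizes:

| Item | Position (m) | Yaw |
|---|---|---|
| Rack origin | (0.738, 0.0655) | 3° |
| Cover top | about (0.667, 0.049) | 4° |
| Tray centre | (0.512, 0.293) | 5.5° |
| Angle plate, face centre | (0.4925, -0.285) | about -11° |

Moving now.

{"api": "drive_tool", "payload": {"moves": [0,0,-0.01,-0.18,0.15,0,0,-0.01,-0.18,0.15,0,0,-0.01,-0.18,0.15,0,0,-0.01,-0.18,0.15,0,0,-0.01,-0.18,0.15,0,0,-0.01,-0.18,0.15,0,0,0,-0.18,0.15,0,0,0,0,0.15], "grip_force": 20}}

```text
clock: 1.1
position: [0.2443, -0.629, 0.2652]
eef_rot: [180.0, -0.0, 93.4]
wrist_force: [-0.4, -0.3, 0.2]
gripper_width: 0.426
grasp_force: 0.0
```

{"api": "drive_tool", "payload": {"moves": [0.04,0.03,0,0,0.15,0.04,0.03,0,0,0.15,0.04,0.03,0,0,0.15,0.04,0.03,0,0,0.15,0.04,0.03,0,0,0.15,0.04,0.03,0,0,0.15,0.04,0.03,0,0,0.15,0.04,0.03,0,0,0.15,0.04,0.03,0,0,0.15,0.04,0.03,0,0,0.15,0.04,0.03,0,0,0.15,0.04,0.03,0,0,0.15,0.04,0.03,0,0,0.15,0.04,0.03,0,0,0.15,0.04,0.03,0,0,0.15,0.04,0.03,0,0,0.15,0,0,0,0,0.15,0,0,0,0,0.15]}}

```text
clock: 3.35
position: [0.6851, 0.0381, 0.2649]
eef_rot: [-179.9, 0.0, 93.3]
wrist_force: [-0.1, -0.9, 0.3]
gripper_width: 0.425
grasp_force: 0.0
```

{"api": "drive_tool", "payload": {"moves": [0.012,-0.017,0,-0.01,0.15,0,0,0.04,0,0.15,0,0,0.025,0,0.15,0,0,0,0,0.15]}}

```text
clock: 3.85
position: [0.6664, 0.0475, 0.1991]
eef_rot: [-179.8, 0.0, 93.8]
wrist_force: [-0.4, -0.3, -0.1]
gripper_width: 0.425
grasp_force: 0.0
```

```bash
python3 - <<'E'
from h import *
t=vision.snapshot('top')[:,:,::-1]; s=vision.snapshot('side')[:,:,::-1]
out=np.hstack([cv2.resize(t[100:250,260:393],(400,450),interpolation=3),cv2.resize(s[140:290,195:328],(400,450),interpolation=3)])
cv2.imwrite('pics/z2.png',out)
E
```

```text
(no output)
```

View pics/z2.png

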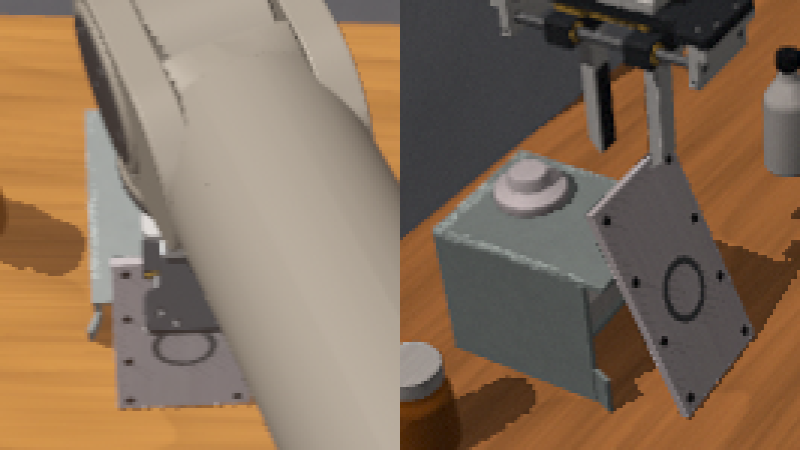

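The side view shows the fingers above the cover's top edge, which runs from (590,212) to (670,155) in the crop. I'll check the projections of the fingertips and the plate before descending.

```bash
python3 - <<'E'
from h import *
def crop(P): return (proj('side',P)-[195,140])*[400/133,3]
print(crop([[.646,.0475,.199],[.686,.0475,.199],[.634,.0475,.199]]))
print(crop([[.669,.1045,.176],[.677,-.005,.176],[.5947,.0976,0],[.601,-.011,0],[.655,.061,.125]]))
E
```

```text
[[255.66260955 161.99812969]
 [211.58723709 146.0015362 ]
 [269.15113434 166.89821002]]
[[186.81991278 218.0385242 ]
 [263.26098378 139.63756756]
 [288.4276965  419.32424668]
 [354.85745733 336.31619124]
 [241.68855071 246.01951013]]
```

The projections agree with the picture. Descend, then tip the plate upright with the loosely open fingers.

{"api": "drive_tool", "payload": {"moves": [0,0,0.02,0,0.15,0,0,0.02,0,0.15,0,0,0.014,0,0.15,0,0,0,0,0.15,0,-0.006,0,0,0.2,0,-0.006,0,0,0.2,0,-0.006,0,0,0.25,0,-0.006,0,0,0.3,0,-0.006,0,0,0.35,0,-0.006,0,0,0.4,0,-0.006,0,0,0.45,0,-0.006,0,0,0.5,0,-0.006,0,0,0.5,0,0,0,0,0.5]}}

```text
clock: 5.7
position: [0.6134, 0.0456, 0.1466]
eef_rot: [-180.0, 0.0, 94.0]
wrist_force: [-1.1, 0.1, -0.2]
gripper_width: 0.248
grasp_force: 0.0
```

```bash
python3 - <<'E'
from h import *
s=vision.snapshot('side')[:,:,::-1]
cv2.imwrite('pics/z3.png',cv2.resize(s[140:290,195:328],(532,600),interpolation=3))
E
```

```text
(no output)
```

View pics/z3.png

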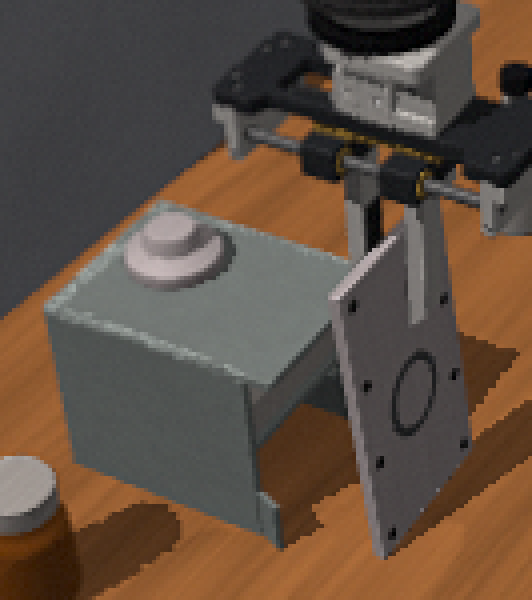

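The side view shows the plate nearly upright between the fingers, with its bottom edge still in place near (385,555) in the crop. Next: a little further, close and lift.

{"api": "drive_tool", "payload": {"moves": [0,-0.005,0,0,0.55,0,-0.006,0,0,0.6,0,0,0,0,0.8,0,0,0,0,1,0,0,0,0,1,0,0,0,0,1,0,0,-0.01,0,1,0,0,-0.02,0,1,0,-0.02,-0.02,0,1,0,-0.02,0,0,1,0,0,0,0,1], "grip_force": 30}}

```text
clock: 7.12
position: [0.5625, 0.0421, 0.1981]
eef_rot: [179.9, 0.0, 94.0]
wrist_force: [-0.2, -0.5, -3.5]
gripper_width: 0.087
grasp_force: 30.0
```

```bash
python3 - <<'E'
from h import *
s=vision.snapshot('side')[:,:,::-1]
cv2.imwrite('pics/z4.png',cv2.resize(s[100:300,195:395],(600,600),interpolation=3))
E
```

```text
(no output)
```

View pics/z4.png

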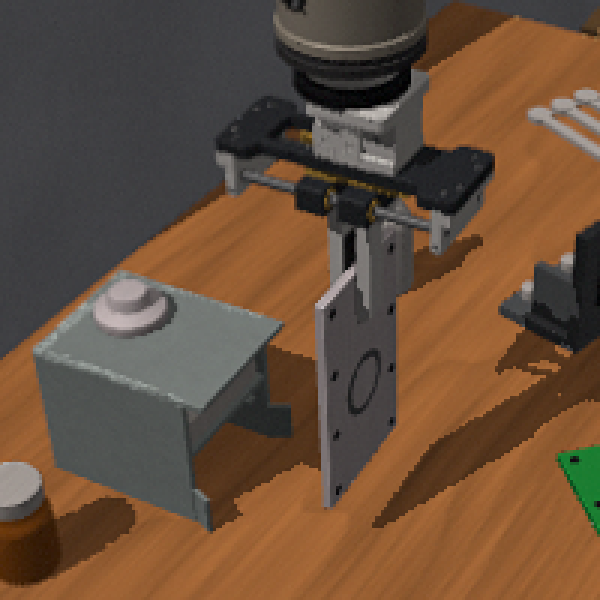

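The plate is held vertical and clear of the bench, and the slot is free. Now carry it to the angle plate, bottom edge about 38 mm in front of the face.

{"api": "drive_tool", "payload": {"moves": [-0.023,-0.029,0,0,1,-0.023,-0.029,0,0,1,-0.023,-0.029,0,0,1,-0.023,-0.029,0,0,1,0,0,0,0.09,1,0,0,0,0.09,1,0,0,0,0.08,1,-0.03,0.005,0,0,1,-0.03,0.005,0,0,1,-0.03,0.005,0,0,1,-0.03,0.005,0,0,1,-0.03,0.005,0,0,1,-0.03,0.005,0,0,1,-0.03,0.005,0,0,1,0,0,0,0,1,0,0,0,0,1]}}

```text
clock: 9.18
position: [0.4489, -0.2702, 0.1967]
eef_rot: [180.0, -0.0, 79.1]
wrist_force: [0.9, 0.3, -4.6]
gripper_width: 0.084
grasp_force: 30.0
```

```bash
python3 - <<'E'
from h import *
t=vision.snapshot('top')[:,:,::-1];s=vision.snapshot('side')[:,:,::-1]
out=np.hstack([cv2.resize(t[220:340,400:507],(400,450),interpolation=3),cv2.resize(s[110:260,330:463],(400,450),interpolation=3)])
cv2.imwrite('pics/z5.png',out)
E
```

```text
(no output)
```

View pics/z5.png

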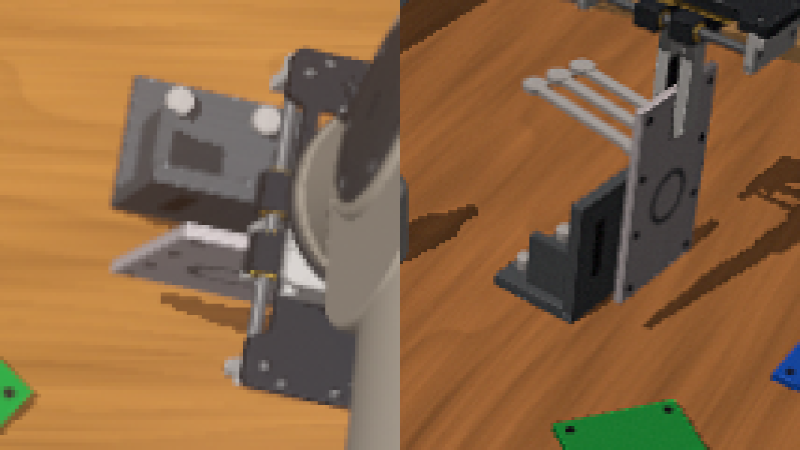

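The plate is parallel to the angle plate and about 42 mm in front of it. Lower it.

{"api": "drive_tool", "payload": {"moves": [-0.007,0,0.015,0,1,0,0,0.015,0,1,0,0,0.012,0,1,0,0,0.004,0,1,0,0,0.003,0,1,0,0,0,0,1,0,0,0,0,1]}}

```text
clock: 10.15
position: [0.4472, -0.2775, 0.1478]
eef_rot: [180.0, 0.0, 79.1]
wrist_force: [-0.2, -0.2, -3.9]
gripper_width: 0.084
grasp_force: 30.0
```

{"api": "drive_tool", "payload": {"moves": [0,0,0.002,0,1,0,0,0,0,1,0,0.003,0,0,0.75,0,0.003,0,0,0.65,0,0.003,0,0,0.5,0,0.004,0,0,0.35,0,0.002,0,0,0.28,0,0.006,0,0,0.28,0,0.006,0,0,0.28,0,0.006,0,0,0.28,0,0.006,0,0,0.28,0,0,0,0,0.28]}}

```text
clock: 11.65
position: [0.4858, -0.2848, 0.1454]
eef_rot: [180.0, -0.0, 79.1]
wrist_force: [0.8, 0.5, 0.7]
gripper_width: 0.359
grasp_force: 0.3
```

```bash
python3 - <<'E'
from h import *
s=vision.snapshot('side')[:,:,::-1]
cv2.imwrite('pics/z6.png',cv2.resize(s[110:260,330:463],(532,600),interpolation=3))
E
```

```text
(no output)
```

View pics/z6.png

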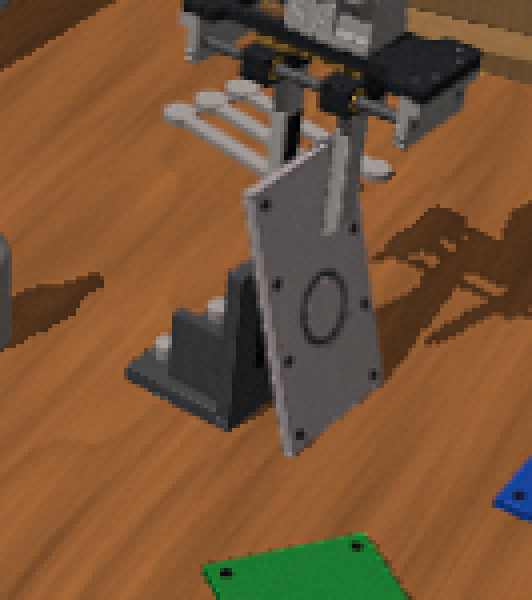

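The plate is tipping toward the wall with its base holding. Keep pushing, then back off.

{"api": "drive_tool", "payload": {"moves": [0,0.004,0,0,0.28,0,0.004,0,0,0.28,0,0.004,0,0,0.28,0,0.004,0,0,0.28,0,0.003,0,0,0.28,0,0,0,0,0.28]}}

```text
clock: 12.45
position: [0.5041, -0.2883, 0.1454]
eef_rot: [-180.0, -0.0, 79.1]
wrist_force: [-1.2, -1.0, -0.2]
gripper_width: 0.364
grasp_force: 0.0
```

```bash
python3 - <<'E'
from h import *
s=vision.snapshot('side')[:,:,::-1]
cv2.imwrite('pics/z7.png',cv2.resize(s[110:260,330:463],(532,600),interpolation=3))
E
```

```text
(no output)
```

View pics/z7.png

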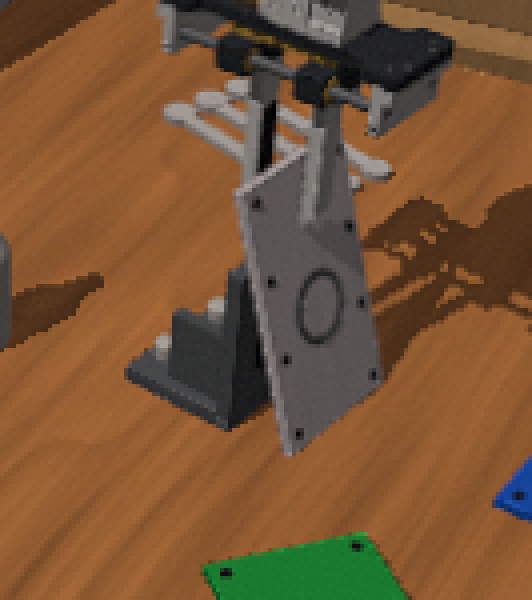

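{"api": "drive_tool", "payload": {"moves": [0,0,-0.01,0,0.1,0,0,-0.02,0,0.1,0,0,-0.03,0,0.1,0,0,-0.04,0,0.1,0,0,0,0,0.1]}}

```text
clock: 13.12
position: [0.5053, -0.289, 0.2493]
eef_rot: [179.7, 0.1, 79.1]
wrist_force: [-0.3, -0.2, 0.3]
gripper_width: 0.45
grasp_force: 0.0
```

```bash
python3 - <<'E'
from h import *
print(onz('side',[[389.5,157]],.182),onz('side',[[402.3,223.5]],0))
s=vision.snapshot('side')[:,:,::-1]
cv2.imwrite('pics/z8.png',np.hstack([cv2.resize(s[110:260,330:463],(399,450),interpolation=3),cv2.resize(s[300:400,220:340],(400,450)[:2],interpolation=3)]))
E
```

```text
[[ 0.51477133 -0.23945473  0.182     ]] [[ 0.45613806 -0.22823197  0.        ]]
```

View pics/z8.png

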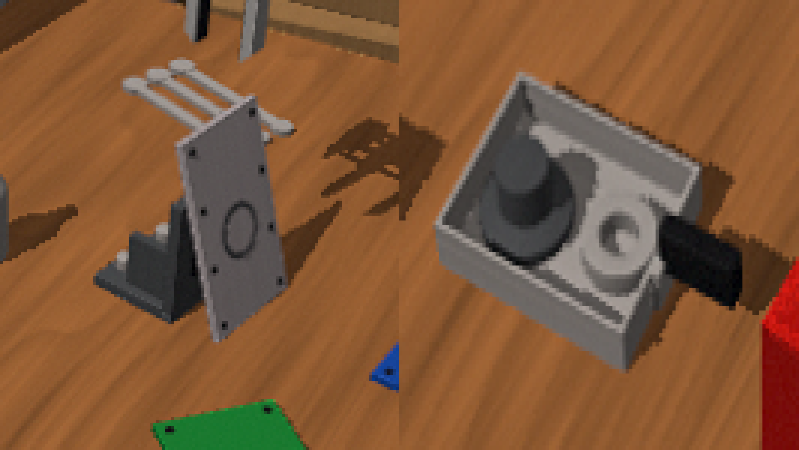

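The cover stands released at about 18° lean, and the tray still holds both parts. On to the tray handle.

{"api": "drive_tool", "payload": {"moves": [0.045,-0.017,0,0,-0.3,0.045,-0.017,0,0,-0.3,0.045,-0.017,0,0,-0.3,0.045,-0.017,0,0,-0.3,0.045,-0.017,0,0,-0.3,0.045,-0.017,0,0,-0.3,0.045,-0.017,0,0,-0.3,0.045,-0.017,0,0,-0.3,0.045,-0.017,0,0,-0.3,0.045,-0.017,0,0,-0.3,0.045,-0.017,0,0,-0.3,0.045,-0.017,0,0,-0.3,0,0,0,0,-0.3]}}

```text
clock: 14.8
position: [0.404, 0.2834, 0.245]
eef_rot: [-179.9, -0.0, 79.4]
wrist_force: [0.6, -1.2, 0.4]
gripper_width: 0.648
grasp_force: 0.0
```

{"api": "drive_tool", "payload": {"moves": [0,0,0,-0.18,-0.3,0,0,0,-0.18,-0.3,0,0,0,-0.18,-0.3,0,0,0,-0.18,-0.3,0,0,0,-0.18,-0.3,0,0,0,-0.18,-0.3,0,0,0,-0.18,-0.3,0,0,0,-0.18,-0.3,0,0,0,-0.18,-0.3,0,0,0,-0.18,-0.3,0,0,0,-0.06,-0.3,0,0,0,0,-0.3]}}

```text
clock: 16.3
position: [0.4057, 0.2794, 0.245]
eef_rot: [-180.0, -0.0, -174.4]
wrist_force: [-0.5, -0.4, -0.6]
gripper_width: 0.651
grasp_force: 0.0
```

```bash
python3 - <<'E'
from h import *
r=readout.sense(); print(r['joints'].round(1), r['position'],r['eef_rot'])
a=np.radians(r['eef_rot'][2]); d=np.array([.4052,.2824])-r['position'][:2]
print('dx',d@[np.cos(a),np.sin(a)],'dy',d@[np.sin(a),-np.cos(a)])
print(onz('top',[[183,335],[242,337]],.125))
E
```

```text
[ 14.1  12.9 -62.9 109.3  12.7  65.3  42. ] [0.40566897 0.27939988 0.24501653] [-1.79967270e+02 -4.55624305e-02 -1.74396829e+02]
dx 0.00017380588636365648 dy 0.0030315746336923716
[[0.33904207 0.34909789 0.125     ]
 [0.33881354 0.21723239 0.125     ]]
```

{"api": "drive_tool", "payload": {"moves": [0,0.003,0.04,0,-0.3,0,0,0.04,0,-0.3,0,0,0.04,0,-0.3,0,0,0.04,0,-0.3,0,0,0.03,0,-0.3,0,0,0.02,0,-0.3,0,0,0,0,0.2,0,0,0,0,1,0,0,0,0,1,0,0,0,0,1], "grip_force": 25}}

```text
clock: 17.55
position: [0.4058, 0.2834, 0.0361]
eef_rot: [180.0, 0.1, -174.4]
wrist_force: [1.2, 0.2, 0.2]
gripper_width: 0.26
grasp_force: 0.0
```

```bash
python3 - <<'E'
from h import *
s=vision.snapshot('side')[:,:,::-1]
cv2.imwrite('pics/z9.png',cv2.resize(s[240:400,200:360],(600,600),interpolation=3))
r=readout.sense(); print(r['joints'].round(1))
E
```

```text
[ -0.5  29.8 -51.  120.5  33.3  44.8  23.2]
```

View pics/z9.png

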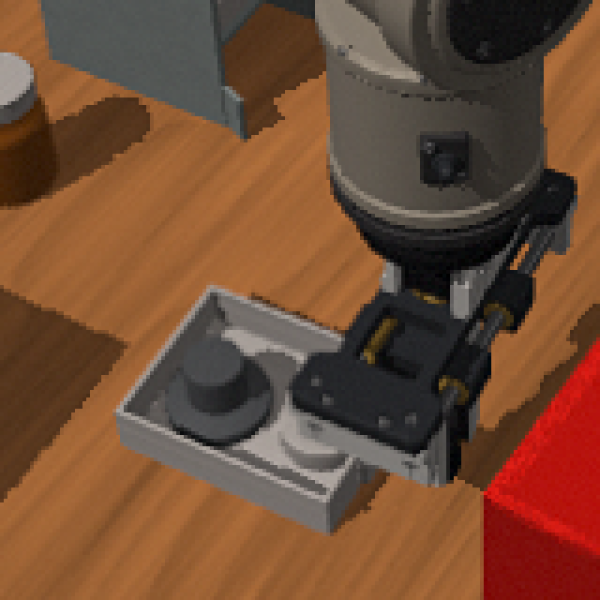

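That was picture eleven, one over the limit of ten, so I'll view no more and use numeric measurements from here. It shows the gripper straddling the fin, still closing. Finish the grip.

{"api": "drive_tool", "payload": {"moves": [0,0,0,0,1,0,0,0,0,1,0,0,0.001,0,1,0,0,0,0,1]}}

```text
clock: 18.1
position: [0.405, 0.2833, 0.035]
eef_rot: [-180.0, -0.0, -174.3]
wrist_force: [-6.3, -4.5, 18.5]
gripper_width: 0.147
grasp_force: 25.0
```

{"api": "drive_tool", "payload": {"moves": [0,0,-0.001,0,1,0,-0.005,0,0,1,0,-0.01,0,0.003,1,-0.003,-0.015,0,0.003,1,-0.003,-0.015,0,0.003,1,-0.003,-0.015,0,0.003,1,-0.003,-0.015,0,0.003,1,-0.003,-0.015,0,0.003,1,-0.003,-0.015,0,0.003,1,-0.003,-0.015,0,0.003,1,-0.003,-0.015,0,0.003,1,-0.003,-0.015,0,0.003,1,-0.003,-0.015,0,0.003,1,-0.003,-0.015,0,0.003,1,-0.003,-0.015,0,0.003,1,-0.002,-0.015,0,0.003,1,0,-0.015,0,0.003,1,0,-0.008,0,0,1,0,-0.004,0,0,1,0,0,0,0,1]}}

```text
clock: 20.6
position: [0.4616, 0.0498, 0.0357]
eef_rot: [180.0, 0.0, -176.9]
wrist_force: [1.6, 1.0, 3.9]
gripper_width: 0.143
grasp_force: 25.0
```

```bash
python3 - <<'E'
from h import *
r=readout.sense(); print(r['joints'].round(1), r['position'],r['eef_rot'],r['wrist_force'])
s=vision.snapshot('side'); t=vision.snapshot('top')
np.savez('snap.npz',s=s,t=t)
# grey tray mask: low saturation, bright in top
p=r['position'];Y=np.radians(r['eef_rot'][2]+180)
ex=np.array([np.cos(Y),np.sin(Y)]);ey=np.array([-ex[1],ex[0]]);c=p[:2]+.107*ex
cor=[np.r_[c+a*.065*ex+b*.05*ey,.03] for a,b in((1,1),(1,-1),(-1,1),(-1,-1))]
print('pred tray',c, proj('top',cor).round(1), proj('side',cor).round(1))
for n,im in(('top',t),('side',s)):
    hsv=cv2.cvtColor(im,cv2.COLOR_RGB2HSV); m=((hsv[...,1]<50)&(hsv[...,2]>90)).astype(np.uint8)
    q=proj(n,[np.r_[c,.03]])[0].astype(int); w=75
    z=np.zeros_like(m); z[q[1]-w:q[1]+w,q[0]-w:q[0]+w]=1; m&=z
    k,l,st,ce=cv2.connectedComponentsWithStats(m)
    for i in range(1,k):
        if st[i,4]>60: print(n,q,st[i],cv2.boxPoints(cv2.minAreaRect(np.argwhere(l==i)[:,::-1].astype(np.float32))).round(1).tolist())
E
```

```text
[ 28.3  26.8 -50.3 124.2  31.1  42.2  50.3] [0.46161636 0.04979812 0.03569089] [ 1.79985528e+02  3.47629071e-02 -1.76915622e+02] [1.55424025 1.01421633 3.89392198]
pred tray [0.56846135 0.05555543] [[295.3 219.2]
 [335.9 218. ]
 [296.8 271.6]
 [338.2 270.3]] [[274.8 268.1]
 [296.4 242.9]
 [324.  287. ]
 [343.8 259.9]]
top [316 244] [ 289  169   54   40 1630] [[289.0, 169.0], [342.0, 169.0], [342.0, 208.0], [289.0, 208.0]]
top [316 244] [ 280  218  111  101 7035] [[263.0, 249.3000030517578], [316.70001220703125, 200.1999969482422], [408.70001220703125, 300.8999938964844], [355.0, 350.0]]
side [309 263] [316 188   9  10  83] [[316.0, 188.0], [324.0, 188.0], [324.0, 197.0], [316.0, 197.0]]
side [309 263] [331 188  45  22 251] [[326.79998779296875, 202.3000030517578], [333.1000061035156, 185.39999389648438], [375.0, 201.0], [368.70001220703125, 217.89999389648438]]
side [309 263] [ 234  190   55   47 1541] [[223.1999969482422, 225.6999969482422], [234.39999389648438, 189.60000610351562], [288.20001220703125, 206.39999389648438], [276.8999938964844, 242.5]]
side [309 263] [ 275  245   76   51 1342] [[272.0, 275.3999938964844], [286.70001220703125, 238.89999389648438], [352.70001220703125, 265.29998779296875], [338.1000061035156, 301.79998779296875]]
```

The tray mask matches its predicted corners. The tray is in line with the slot, about 1 mm off sideways, with about 169 mm to go.

{"api": "drive_tool", "payload": {"moves": [-0.004,0.001,0,0,1,-0.008,0,0,0,1,-0.01,0,0,0,1,-0.01,0,0,0,1,-0.01,0,0,0,1,-0.01,0,0,0,1,-0.01,0,0,0,1,-0.01,0,0,0,1,-0.01,0,0,0,1,-0.008,0,0,0,1,0,0,0,0,1]}}

```text
clock: 22.08
position: [0.5503, 0.0553, 0.0351]
eef_rot: [-179.9, -0.1, -176.9]
wrist_force: [-4.2, -0.9, 5.6]
gripper_width: 0.149
grasp_force: 25.0
```

{"api": "drive_tool", "payload": {"moves": [-0.006,0,0,0,1,-0.01,0,0,0,1,-0.01,0,0,0,1,-0.01,0,0,0,1,-0.01,0,0,0,1,-0.01,0,0,0,1,-0.008,0,0,0,1,-0.004,0,0,0,1,0,0,0,0,1]}}

```text
clock: 23.2
position: [0.6176, 0.0591, 0.0352]
eef_rot: [-179.9, -0.2, -176.9]
wrist_force: [-8.4, -0.3, 8.8]
gripper_width: 0.146
grasp_force: 25.0
```

{"api": "drive_tool", "payload": {"moves": [-0.003,0,0,0,1,-0.003,0,0,0,1,-0.002,0,0,0,1,-0.002,0,0,0,1,0,0,0,0,1]}}

```text
clock: 23.82
position: [0.6272, 0.0596, 0.0351]
eef_rot: [-179.9, -0.2, -176.9]
wrist_force: [-9.7, 0.3, 11.5]
gripper_width: 0.146
grasp_force: 25.0
```

{"api": "drive_tool", "payload": {"moves": [-0.002,0,0,0,1,-0.001,0,0,0,1,0,0,0,0,1]}}

```text
clock: 24.2
position: [0.6301, 0.0597, 0.0351]
eef_rot: [-179.9, -0.2, -176.9]
wrist_force: [-11.7, -0.4, 12.1]
gripper_width: 0.144
grasp_force: 25.0
```

{"api": "drive_tool", "payload": {"moves": [-0.001,0,0,0,1,-0.001,0,0,0,1,0,0,0,0,1]}}

```text
clock: 24.58
position: [0.6321, 0.0598, 0.0352]
eef_rot: [-179.9, -0.2, -176.9]
wrist_force: [-11.8, 0.2, 12.1]
gripper_width: 0.147
grasp_force: 25.0
```

{"api": "drive_tool", "payload": {"moves": [-0.001,0,0,0,1,-0.001,0,0,0,1,0,0,0,0,1]}}

```text
clock: 24.95
position: [0.6324, 0.0599, 0.0351]
eef_rot: [-179.9, -0.4, -176.9]
wrist_force: [-22.9, -2.3, 22.5]
gripper_width: 0.146
grasp_force: 25.0
```

{"api": "drive_tool", "payload": {"moves": [-0.001,0,0,0,1,-0.001,0,0,0,1,0,0,0,0,1]}}

```text
clock: 25.32
position: [0.6337, 0.0599, 0.0348]
eef_rot: [-179.9, -0.5, -176.9]
wrist_force: [-25.6, -2.2, 21.7]
gripper_width: 0.148
grasp_force: 25.0
```

Force jumped at the back stop, so the tray is home. Release and lift.

{"api": "drive_tool", "payload": {"moves": [0,0,0,0,0.6,0,0,0,0,0.4,0,0,0,0,0.3,0,0,0,0,0.3,0.004,0,-0.01,0,0.3,0.01,0,-0.03,0,0.3,0.02,0,-0.05,0,0.3,0.03,0,-0.06,0,0.3,0.04,0,-0.06,0,0.3,0,0.05,-0.04,0,0.3,0,0.05,0,0,0.3,0,0.05,0,0,0.3,0,0.05,0,0,0.3,0,0,0,0,0.3]}}

```text
clock: 27.08
position: [0.529, 0.2584, 0.2732]
eef_rot: [179.9, 0.0, -176.5]
wrist_force: [-0.1, 0.0, -0.6]
gripper_width: 0.349
grasp_force: 0.0
```

```bash
python3 - <<'E'
from h import *
print(readout.sense()['position'])
im={n:vision.snapshot(n) for n in('top','side')}
Y=np.radians(3);ex=np.array([np.cos(Y),np.sin(Y)]);ey=np.array([-ex[1],ex[0]]);o=np.array([.738,.0655])
for n,i in im.items():
    # black fin: expected end / near rack
    e=np.r_[o-.115*ex,.051]; q=proj(n,[e])[0]; print(n,'fin end expected',q.round(1))
    g=i.max(2); u,v=q.astype(int); m=np.zeros_like(g); w=22; m[v-w:v+w,u-w:u+w]=(g[v-w:v+w,u-w:u+w]<45)
    k,l,st,ce=cv2.connectedComponentsWithStats(m)
    for j in range(1,k):
        if st[j,4]>15: print(st[j],ce[j].round(1))
t=im['top'];hs=cv2.cvtColor(t,cv2.COLOR_RGB2HSV)
for y in range(196,226,2): print(y,[int(x) for x in t[y,306:328:1].max(1)])
# end cap, cover change vs start / plate
old=cv2.imread('pics/side0.png')[:,:,::-1]
for nm,(u,v) in dict(cap=(239,200),can=(324,180),jar=(200,275)).items():
    print(nm,np.abs(im['side'][v-12:v+12,u-12:u+12].astype(int)-old[v-12:v+12,u-12:u+12]).mean().round(1))
z=im['side'];hs=cv2.cvtColor(z,cv2.COLOR_RGB2HSV);mk=np.zeros(z.shape[:2],np.uint8);mk[130:240,380:440]=((hs[...,1]<50)&(hs[...,2]>80))[130:240,380:440]
k,l,st,ce=cv2.connectedComponentsWithStats(mk);print('plate',st[1:][st[1:,4]>200])
E
```

```text
[0.52896427 0.25839174 0.2732333 ]
top fin end expected [315.5 220.6]
side fin end expected [288.8 250.3]
[266 228   8   8  55] [269.6 231.2]
[276 228  16  18 120] [285.  237.9]
[270 243  21  18 247] [280.4 251.4]
196 [168, 168, 168, 168, 169, 169, 168, 169, 169, 169, 168, 169, 170, 171, 171, 169, 167, 168, 168, 169, 169, 170]
198 [170, 170, 170, 169, 169, 169, 169, 170, 169, 168, 168, 168, 169, 170, 170, 168, 167, 165, 166, 167, 166, 166]
200 [131, 130, 120, 111, 110, 111, 115, 110, 100, 108, 114, 110, 103, 102, 112, 121, 128, 134, 135, 134, 132, 132]
202 [146, 147, 147, 148, 147, 112, 56, 58, 58, 58, 56, 120, 147, 147, 146, 145, 145, 144, 144, 143, 144, 144]
204 [109, 115, 134, 144, 145, 111, 55, 59, 58, 58, 58, 119, 145, 145, 128, 110, 109, 110, 110, 110, 110, 110]
206 [117, 117, 113, 109, 110, 85, 56, 57, 59, 57, 56, 92, 110, 114, 123, 127, 127, 127, 128, 129, 132, 132]
208 [123, 123, 122, 121, 125, 100, 64, 59, 59, 58, 56, 105, 129, 129, 130, 129, 130, 129, 130, 131, 131, 131]
210 [126, 126, 125, 125, 125, 101, 69, 68, 62, 58, 56, 84, 114, 123, 123, 123, 123, 122, 122, 123, 123, 123]
212 [176, 145, 146, 145, 140, 109, 71, 68, 63, 58, 57, 91, 123, 133, 133, 132, 132, 132, 131, 131, 131, 131]
214 [196, 197, 197, 197, 197, 169, 103, 67, 62, 57, 57, 89, 119, 128, 129, 129, 128, 130, 133, 133, 133, 133]
216 [205, 205, 205, 205, 205, 176, 106, 66, 63, 58, 57, 107, 140, 142, 136, 137, 136, 136, 135, 135, 135, 135]
218 [201, 201, 201, 201, 201, 173, 104, 67, 66, 65, 64, 108, 177, 173, 135, 134, 134, 133, 132, 133, 133, 132]
220 [204, 202, 202, 202, 202, 173, 103, 65, 63, 62, 61, 106, 176, 171, 133, 133, 132, 132, 132, 132, 131, 131]
222 [204, 204, 204, 204, 204, 191, 138, 57, 58, 57, 64, 142, 190, 175, 136, 136, 136, 135, 135, 135, 134, 134]
224 [207, 207, 208, 207, 207, 207, 207, 207, 207, 206, 206, 206, 206, 178, 138, 138, 138, 137, 137, 136, 137, 137]
cap 86.7
can 4.7
jar 4.1
plate [[ 380  130   48   94 1938]]
```

{"api": "drive_tool", "payload": {"moves": [0.01,-0.05,0,0,0.3,0.02,-0.05,0,0,0.3,0.02,-0.05,0,0,0.3,0.02,-0.05,0,0,0.3,0,-0.05,0,0,0.3,0,-0.05,0,0,0.3,0,0,0,0,0.3,0,0,0,0,0.3]}}

```text
clock: 28.18
position: [0.4769, -0.0498, 0.2726]
eef_rot: [-180.0, 0.0, -177.0]
wrist_force: [0.6, 0.1, 0.4]
gripper_width: 0.35
grasp_force: 0.0
```

```bash
python3 - <<'E'
from h import *
s=vision.snapshot('side')
old=cv2.imread('pics/side0.png')[:,:,::-1]
for nm,(u,v) in dict(cap=(239,200),can=(324,180),jar=(200,275)).items():
    print(nm,np.abs(s[v-12:v+12,u-12:u+12].astype(int)-old[v-12:v+12,u-12:u+12]).mean().round(1))
o=np.array([.738,.0655,0]);Y=np.radians(3);R=np.array([[np.cos(Y),-np.sin(Y),0],[np.sin(Y),np.cos(Y),0],[0,0,1]])
for n in('top','side'): print(n,proj(n,[R@[-.115,0,z]+o for z in(.021,.051)]+[R@[-.065,0,.051]+o]).round(1))
for v in range(234,266,2): print(v,[int(x) for x in s[v,264:304:2].max(1)])
hs=cv2.cvtColor(s,cv2.COLOR_RGB2HSV);mk=np.zeros(s.shape[:2],np.uint8);mk[130:240,376:440]=((hs[...,1]<50)&(hs[...,2]>80))[130:240,376:440]
k,l,st,ce=cv2.connectedComponentsWithStats(mk);j=1+st[1:,4].argmax();print('plate',st[j],cv2.boxPoints(cv2.minAreaRect(np.argwhere(l==j)[:,::-1].astype(np.float32))).round(1).tolist())
print(proj('side',[[.515,-.235,.182],[.456,-.228,0]]))
E
```

```text
cap 2.4
can 2.1
jar 2.3
top [[315.3 223.4]
 [315.5 220.6]
 [314.8 200.7]]
side [[289.5 259.5]
 [288.8 250.3]
 [271.  243.7]]
234 [64, 64, 70, 68, 66, 61, 40, 44, 39, 38, 58, 73, 74, 77, 87, 86, 85, 85, 82, 77]
236 [63, 68, 69, 66, 60, 59, 80, 37, 36, 39, 41, 38, 40, 37, 85, 84, 84, 83, 76, 82]
238 [67, 68, 67, 64, 50, 55, 53, 53, 82, 61, 37, 38, 39, 37, 84, 86, 83, 74, 82, 81]
240 [67, 66, 64, 49, 52, 53, 52, 54, 85, 69, 35, 36, 37, 35, 74, 84, 74, 78, 82, 81]
242 [66, 64, 65, 63, 54, 54, 54, 88, 66, 71, 37, 35, 38, 35, 63, 73, 79, 80, 82, 81]
244 [67, 54, 90, 94, 23, 15, 17, 53, 71, 70, 39, 38, 38, 37, 57, 78, 83, 81, 82, 79]
246 [52, 87, 88, 39, 10, 10, 13, 13, 13, 30, 63, 86, 85, 73, 78, 80, 77, 81, 79, 77]
248 [52, 49, 86, 55, 6, 8, 5, 34, 22, 19, 11, 16, 37, 79, 81, 81, 81, 79, 78, 83]
250 [70, 63, 90, 55, 7, 15, 9, 14, 13, 30, 25, 21, 19, 41, 81, 83, 84, 78, 81, 79]
252 [86, 89, 88, 90, 7, 8, 11, 13, 16, 13, 13, 18, 12, 20, 84, 82, 80, 81, 81, 86]
254 [89, 83, 76, 75, 40, 9, 6, 12, 19, 9, 15, 12, 5, 20, 82, 80, 82, 81, 84, 88]
256 [49, 77, 67, 59, 70, 69, 28, 16, 18, 11, 16, 15, 6, 8, 82, 83, 82, 87, 88, 86]
258 [83, 68, 68, 57, 67, 70, 78, 72, 63, 26, 12, 15, 8, 40, 83, 84, 89, 90, 86, 83]
260 [67, 69, 66, 54, 66, 75, 74, 81, 80, 79, 80, 77, 34, 85, 83, 88, 88, 84, 78, 153]
262 [67, 64, 66, 72, 77, 74, 79, 80, 147, 157, 153, 151, 153, 157, 81, 84, 84, 152, 152, 154]
264 [66, 65, 74, 76, 72, 78, 146, 149, 158, 155, 148, 153, 154, 159, 160, 159, 162, 153, 152, 152]
plate [ 381  130   47   94 1906] [[377.79998779296875, 132.39999389648438], [419.20001220703125, 121.69999694824219], [442.5, 212.60000610351562], [401.1000061035156, 223.1999969482422]]
[[388.64927404 157.79248701]
 [402.31125816 223.56431395]]
```

The fin sits where a home tray's would in both views. The bystanders are unchanged and the cover is still leaning. Handing in.

```bash
python3 -c "
from station import manip
print(manip.sign_off())"
```

```text
the job is handed in; nothing more can be done
None
```

The job is handed in at about 28 s, result not reported: the cover leans about 18° on the angle plate, the loaded tray is at the rack's back stop, and the bystanders are unmoved. I did not check the hub and ring after insertion, and I viewed 11 pictures, one over the limit of 10.

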